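# Clear the microscope bench: highlighter to the pens, objective to the lenses

### The arm

A 7-joint arm with a two-finger parallel gripper is mounted at the origin on the work surface. World frame = base frame: x ahead of the robot, y to its left, z up, the work surface at z = 0. Lengths are in mm, angles in rad, forces in N, time in s.
With the tool pointing down it reaches from about 400 to 875 mm from the base axis. Payload 4.4 kg.
Tool frame: the origin (TCP) lies at the very end of the fingers, on their centre line; the grasp point (between the pads) lies behind it (ctrl.hold_point_z is the z of the grasp point in the tool frame, in mm); z points along the fingers, y is the direction in which the jaws open and shut (so a half turn about z gives the same grasp; the last joint's range is limited). The gripper opens to 85 mm and grips with 20 to 120 N. Pads are 22 mm wide; open, the fingers measure 114 mm over their backs; the gripper's body (76 mm by 85 mm) begins 54 mm behind the grasp point. The pads swing forward as they close: fully open they stand 13 mm farther back than shut.
Start: joints at [-1.284, 0.628, 0.038, 1.517, -0.027, 0.996, -0.02], TCP at [224.569, 609.989, 231.313] pointing down, gripper open.
Joint ranges: [-3.06, 3.06], [-0.37, 2.12], [-1.25, 1.32], [0.18, 2.47], [-1.1, 4.24], [0.23, 1.98], [-2.94, 2.94]. Speed limits (rad/s): [2.57, 2.57, 3.14, 3.14, 3.14, 3.14, 3.14].

### API

Orientations are given as [roll, pitch, yaw] about the fixed x, y, z axes, in that order (R = Rz(yaw) Ry(pitch) Rx(roll)).
In Python, from cell import ctrl, vision gives the robot as it stands.
- The arm moves only by the shell command python3 -m crank 'ROWS' [OPENING]. ROWS is JSON, a list of rows, each an object of numbers: "x", "y", "z": the shift along the tool's x, y, z in cm; "spin": the turn about the tool's z in rad. A call has 1 to 5 rows; each row shifts and turns the commanded pose from where the row before left it, along the tool's axes as they then stand; what a row does not reach is not made up. A row lasts 1/10 s, in which the tool goes at most 50 mm and 8.59 degrees, less where a joint would pass 70% of its speed; a pose out of reach is approached as far as the arm can. A call is refused whole if a number of a shift passes 5 or a number of a turn 0.15, either way. A call with a gripper value outside its range is refused whole. OPENING is the opening in per cent of the stroke, from 0 (shut) to 100 (fully open), set as the call begins (- or left out, the last holds). The fingers move at their own pace and stop on an object; the grip force is fixed at half the most. Time passes only in rows, so rows that do not move let the fingers close. It gives the time, the measured TCP pose, the force and the opening at its end, in the units of the state.
- ctrl.read_state(): the state, without advancing time (a new reading comes with each control period).
- vision.get_image(name): name is "scene" or "side" or "wrist"; returns the picture (480x640x3 uint8, blue, green, red); there is no depth.
- vision.calibration(name): a dict with "vfov" (degrees; the focal length in pixels is half the picture's height over the tangent of half this angle, whatever the lens; pixels are square), "cx", "cy" (the principal point, pixels), "eye" and "rotation" of the camera in the world. Camera axes: x right, y up, looking along -z (the intrinsics and any distortion apply to the point x, -y, -z); pixel columns grow to the right and rows downward; lengths in mm; the calibration is good to about 2 mm. A picture is of the moment at which its call begins: read the wrist's pose just before it. calibration takes no time and is no camera call; for the wrist camera it gives the pose at the moment of the call.
- ctrl.finish_job(): hands the job in, once; it reports no verdict.
Trained networks look in the newest picture that a camera, given by its name, has taken for a name from the list of things; names that differ only in an ending like _2 or _b are one class to them, and where a whole thing is asked for, a point or a joint stands for the part that bears it (a point fixed in the world has none). Each returns a list of dicts, best first, with "score" (0 to 1); they miss things now and then, are a little off and sometimes report something else, mostly with a low value. They report only what shows in the picture. A call takes as long as a camera call. They do not tell look-alikes from the thing itself.
- vision.boxes_of(name, camera): "extent" ([left, top, right, bottom] in pixels, round what is visible of it).
- vision.regions_of(name, camera): "mask" (480x640 bool, what is visible of it) and "extent" ([left, top, right, bottom] in pixels, round what is visible of it).
- vision.place_of(name, camera): "point" ([column, row] in pixels: a listed point, or the origin of a listed thing).
The state is a dict: "clock": time; "qpos": joint angles; "qd": joint speeds; "tau": joint torques, N m; "eef_pos": TCP position; "tool_rot": TCP orientation; "force": force on the tool from outside, world axes, zero at the start; "torque": the same for the moment, N m; "width": finger opening in mm.
Only numpy, scipy, OpenCV 4.12 (cv2) and the standard library are available. Lean on these libraries where they do the work, as an engineer would, in place of code of your own. Each camera call takes 0.05 s, during which the arm holds its last target.

### The job

Clear up the bench by kind: lay the orange highlighter flat on the floor of the white pen tray, beside the pens that are there and not on top of them, and stand the microscope objective with the yellow ring upright in the blue lens tray. Leave both released and at rest.

Things in the scene. Friction and masses are not known exactly. Their poses are not given: they have to be found in the camera images.
- highlighter_center (a point): Centre of the orange highlighter that lies flat on the bench: flat-sided bar 116 mm long (its x axis; black cap towards +x), 20 mm wide (y) and 16 mm thick (z, up), about 30 g, centre 8 mm above the bench. A thin pocket clip of 2 mm lies on top of the cap. (A green highlighter of the same shape is already in the pen tray and stays there.)
- objective_center (a point): Centre of the microscope objective with a yellow ring, which stands upright on the bench on its wide flat end: steel, round, 52 mm tall (z, up), its lower 34 mm a barrel of 34 mm diameter (33 mm at the foot) with the yellow ring around its upper edge, above that a nose of 24 mm diameter narrowing to 15 mm; about 140 g; this point is on its axis, 26 mm above its foot. (One with a red ring is already in the lens tray and stays there.)
- pen_tray: White plastic open tray, fixed to the bench, 190 mm (x) by 170 mm (y), walls 4 mm thick and 36 mm high; origin at the centre of its underside, z up. Its floor is 8 mm above the origin. A blue pen and the green highlighter lie in it along x against the -y wall, taking the strip from y = -77 to -37 mm; the rest, from y = -37 to +81 mm, is free.
- lens_tray: Blue plastic open tray with a grey padded floor, fixed to the bench, 190 mm (x) by 170 mm (y), walls 4 mm thick and 36 mm high; origin at the centre of its underside, z up. Its (rigid, flat) floor is 8 mm above the origin. The objective with the red ring stands in the corner at x = +62, y = -55 mm; the rest is free. Which tray is on the left and which on the right changes.
Not all that is in view belongs to the job. What is shaped like the part that bears objective_center but turquoise is not meant. Several things look just like the part that bears highlighter_center: the one meant starts farthest to the robot's right.

How it is judged (in metres and radians):
At the end, for the whole second after the job is handed in: The orange highlighter is inside the pen tray's walls, its centre under 22 mm above the tray's underside (flat on the floor, not on pens or rim); the yellow-ringed objective stands on the floor inside the lens tray's walls, within 0.2 rad of upright; both released and at rest (x of highlighter_center in the frame of pen_tray between -0.085 and 0.085 m and y of highlighter_center in the frame of pen_tray between -0.075 and 0.075 m and z of highlighter_center in the frame of pen_tray between 0.008 and 0.022 m and x of objective_center in the frame of lens_tray between -0.08 and 0.08 m and y of objective_center in the frame of lens_tray between -0.07 and 0.07 m and z of objective_center in the frame of lens_tray between 0.022 and 0.044 m and angle between objective_center's own z axis and vertical below 0.2 rad and linear speed of each of highlighter, objective below 0.02 m/s and angular speed of each of highlighter, objective below 0.2 rad/s); the robot touches nothing.
It also fails if it takes over 58 s, if anything falls off the work surface, if the arm or the gripper's body presses on something with over 40 N, if the wrist force passes 120 N, or if a joint passes its speed limit or range.

## Working session

There is one attempt and no reset: what is moved stays moved. The work goes in short steps, Python scripts to look and compute and a shell command to move; the robot and the scene stay as the last step left them, time stands still between calls to the robot, and variables do not carry over. Pictures are saved under pics/ and viewed, and the job is handed in when it is done.

```bash
ls; mkdir -p pics; python3 - <<'E'
from cell import ctrl, vision
import cv2
print(ctrl.read_state(), ctrl.hold_point_z)
for n in ("scene","side","wrist"):
    cv2.imwrite(f"pics/{n}0.png",vision.get_image(n)); print(n,vision.calibration(n))
E
```

```text
pics
{'clock': 0.0, 'qpos': array([-1.28381882,  0.62934759,  0.03844135,  1.51838051, -0.02701328,
        0.99629032, -0.02001878]), 'qd': array([-3.87139610e-05,  2.13924941e-04, -1.03327606e-03, -8.58301205e-04,
       -4.19310791e-04,  8.79402183e-04,  6.03833652e-04]), 'tau': array([-7.44802383e-04, -5.63418925e+01,  1.22592978e+00, -1.93448228e+01,
        1.10013326e-02,  1.06005929e-02,  2.83798806e-05]), 'eef_pos': array([224.33018712, 609.39119795, 230.38412226]), 'tool_rot': array([-3.13968482e+00,  1.40736208e-05,  2.78878935e+00]), 'force': array([-0.25617569,  0.05347918,  1.20734336]), 'torque': array([-0.01122516, -0.01284761,  0.00280438]), 'width': 85.50700445792998} -18.700000000000003
scene {'vfov': 46.353865306208746, 'cx': 318.119630428685, 'cy': 242.5252365640392, 'eye': array([ 879.85533984, -447.38662088,  903.26261694]), 'rotation': array([0.60557755, 0.00315771, 0.7162865 ])}
side {'vfov': 56.676625358491, 'cx': 322.46650186724656, 'cy': 249.79893064303747, 'eye': array([ 435.88328679, -749.72929172,  482.93376062]), 'rotation': array([ 1.07630693, -0.01132103, -0.06031593])}
wrist {'vfov': 62.747492747767915, 'cx': 320.3574448848542, 'cy': 236.74305777919486, 'eye': array([146.64191222, 639.10050169, 374.17806021]), 'rotation': array([-0.33160179,  0.00169662,  1.21804735])}
```

View pics/scene0.png

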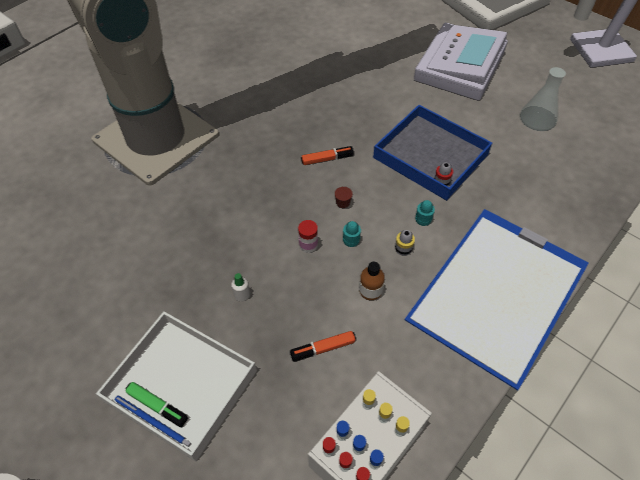

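View pics/side0.png

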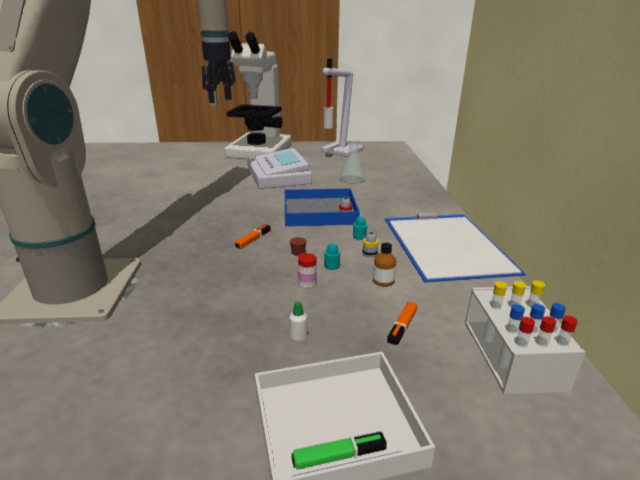

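View pics/wrist0.png

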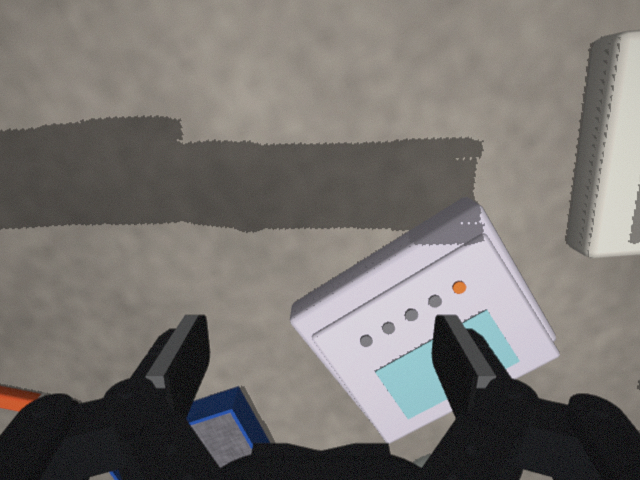

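```bash
cat > h.py <<'E'
from cell import ctrl, vision
import cv2, numpy as np
from scipy.spatial.transform import Rotation as R
def cam(n):
    c=vision.calibration(n); f=240/np.tan(np.radians(c['vfov']/2))
    return c,f,R.from_euler('xyz',c['rotation']).as_matrix()
def ray(n,p,z,C=None):
    c,f,M=C or cam(n); d=M@np.array([(p[0]-c['cx'])/f,-(p[1]-c['cy'])/f,-1])
    return c['eye']+d*(z-c['eye'][2])/d[2]
def proj(n,P,C=None):
    c,f,M=C or cam(n); q=M.T@(np.asarray(P,float)-c['eye']); return np.array([c['cx']+f*q[0]/-q[2],c['cy']-f*q[1]/-q[2]])
def axis_of(n,mask,z,C=None):
    pts=np.argwhere(mask)[:,::-1].astype(float)
    g=np.array([ray(n,p,z,C)[:2] for p in pts],np.float32)
    return cv2.minAreaRect(g)
E
python3 - <<'E'
from h import *
print([k for k in vision.calibration('scene')])
for n in ("scene","side"):
    im=vision.get_image(n)
    for t,z in (("highlighter_center",8),("objective_center",26),("pen_tray",0),("lens_tray",0)):
        for r in vision.place_of(t,n): print(n,t,round(r['score'],2),np.round(r['point']),np.round(ray(n,r['point'],z)))
    if n=="scene":
        c=np.hstack([cv2.resize(im[310:380,270:370],(400,280)),cv2.resize(im[190:260,360:460],(400,280))])
        cv2.imwrite('pics/crop1.png',c)
    for r in vision.regions_of("highlighter_center",n):
        print(n,r['extent'],r['score'],axis_of(n,r['mask'],12))
    for r in vision.regions_of("objective_center",n):
        print(n,r['extent'],r['score'])
    for r in vision.regions_of("pen_tray",n):
        print(n,r['extent'],r['score'],axis_of(n,r['mask'],25))
    for r in vision.regions_of("lens_tray",n):
        print(n,r['extent'],r['score'],axis_of(n,r['mask'],25))
E
```

```text
['vfov', 'cx', 'cy', 'eye', 'rotation']
scene highlighter_center 0.78 [320. 345.] [ 615. -142.    8.]
scene highlighter_center 0.78 [327. 157.] [337. 203.   8.]
scene objective_center 0.77 [405. 245.] [606. 113.  26.]
scene objective_center 0.75 [354. 230.] [512.  76.  26.]
scene objective_center 0.71 [426. 213.] [593. 201.  26.]
scene pen_tray 0.57 [179. 387.] [ 483. -350.    0.]
scene lens_tray 0.94 [431. 155.] [500. 362.   0.]
scene [302.2, 145.0, 351.2, 162.3] 0.95 ((337.83636474609375, 201.84205627441406), (116.71036529541016, 37.032596588134766), 56.21099090576172)
scene [287.5, 329.3, 355.4, 358.8] 0.61 ((620.4706420898438, -139.53671264648438), (117.29473114013672, 24.412744522094727), 59.582096099853516)
scene [394.8, 230.6, 415.6, 256.7] 0.94
scene [345.4, 222.2, 362.3, 246.6] 0.78
scene [414.6, 199.4, 434.8, 227.7] 0.61Traceback (most recent call last):
  File "<stdin>", line 15, in <module>
  File "h.py", line 14, in axis_of
    g=np.array([ray(n,p,z,C)[:2] for p in pts],np.float32)
                ~~~^^^^^^^^^
  File "h.py", line 8, in ray
    c,f,M=C or cam(n); d=M@np.array([(p[0]-c['cx'])/f,-(p[1]-c['cy'])/f,-1])
               ~~~^^^
  File "h.py", line 5, in cam
    c=vision.calibration(n); f=240/np.tan(np.radians(c['vfov']/2))
ValueError: time passes only in moves, steps and waits
```

View pics/crop1.png

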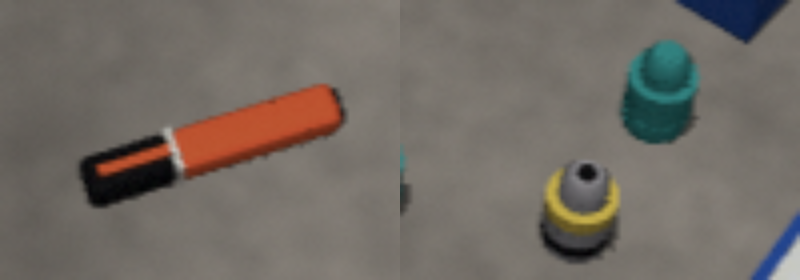

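Candidates: the orange highlighters are at scene (323,346), y≈-140, and (327,156), y≈+202. The robot's right is -y, so the first is the one meant. The objective is the yellow-ringed one at (405,243). The turquoise ones at (352,233) and (426,213) are not meant. The crop confirms both picks.

```bash
python3 - <<'E'
from h import *
S=cam("scene")
for n in ("scene","side"):
    C=cam(n)
    im=vision.get_image(n)
    for t,z in (("highlighter_center",8),("objective_center",26),("pen_tray",0),("lens_tray",0)):
        if n=="side":
          for r in vision.place_of(t,n): print(n,t,round(r['score'],2),np.round(r['point']),np.round(ray(n,r['point'],z,C)))
    for t,z in (("highlighter_center",10),("pen_tray",36),("lens_tray",36)):
      for r in vision.regions_of(t,n):
        a=axis_of(n,r['mask'],z,C); print(n,t,np.round(r['extent']),round(r['score'],2),np.round(a[0]),np.round(a[1]),round(a[2],1))
E
```

```text
scene highlighter_center [289. 331. 357. 359.] 0.95 [ 620. -139.] [117.  24.] 60.0
scene highlighter_center [302. 150. 352. 162.] 0.91 [335. 205.] [114.  31.] 56.0
scene pen_tray [ 97. 313. 258. 463.] 0.81 [ 490. -347.] [203. 175.] 11.2
scene pen_tray [395. 232. 414. 254.] 0.7 [606. 111.] [35. 60.] 26.4
scene lens_tray [374. 107. 491. 200.] 0.82 [508. 344.] [200. 200.] 1.7
side highlighter_center 0.65 [253. 237.] [334. 200.   8.]
side highlighter_center 0.57 [403. 319.] [ 620. -132.    8.]
side objective_center 0.67 [331. 254.] [509.  76.  26.]
side objective_center 0.64 [358. 231.] [582. 188.  26.]
side objective_center 0.57 [373. 244.] [606. 120.  26.]
side pen_tray 0.92 [336. 427.] [ 484. -347.    0.]
side lens_tray 0.84 [318. 208.] [497. 389.   0.]
side highlighter_center [390. 301. 417. 344.] 0.67 [ 618. -138.] [129.  25.] 61.5
side highlighter_center [233. 224. 267. 246.] 0.6 [334. 206.] [127.  32.] 56.4
side pen_tray [255. 352. 435. 480.] 0.66 [ 485. -355.] [193. 195.] 10.9
side lens_tray [284. 186. 361. 227.] 0.98 [501. 325.] [191. 256.] 0.9
```

The highlighter is at ≈(618,-140) with its axis near 60°. The objective is at ≈(606,114). First I go above the objective.

```bash
python3 -m crank '[{"x":-4,"y":-2.5},{"x":-4,"y":-2.5},{"x":-4,"y":-2.5},{"x":-4,"y":-2.5},{"x":-4,"y":-2.5}]' 100
python3 -m crank '[{"x":-4,"y":-2.5},{"x":-4,"y":-2.5},{"x":-4,"y":-2.5},{"x":-4,"y":-2.5},{"x":-4,"y":-2.5}]'
python3 -m crank '[{"spin":0.15},{"spin":0.15},{"spin":0.15},{"spin":0.15},{"spin":0.15}]'
python3 -m crank '[{"spin":0.15},{"spin":0.15},{"spin":0.15}]'
```

```text
invalid input at $[0]: expected keys x, y, z, spin
invalid input at $[0]: expected keys x, y, z, spin
invalid input at $[0]: expected keys x, y, z, spin
invalid input at $[0]: expected keys x, y, z, spin
```

```bash
python3 -m crank '[{"x":-4,"y":-2.5,"z":0,"spin":0},{"x":-4,"y":-2.5,"z":0,"spin":0},{"x":-4,"y":-2.5,"z":0,"spin":0},{"x":-4,"y":-2.5,"z":0,"spin":0},{"x":-4,"y":-2.5,"z":0,"spin":0}]' 100
python3 -m crank '[{"x":-4,"y":-2.5,"z":0,"spin":0},{"x":-4,"y":-2.5,"z":0,"spin":0},{"x":-4,"y":-2.5,"z":0,"spin":0},{"x":-4,"y":-2.5,"z":0,"spin":0},{"x":-4,"y":-2.5,"z":0,"spin":0}]'
python3 -m crank '[{"x":0,"y":0,"z":0,"spin":0.15},{"x":0,"y":0,"z":0,"spin":0.15},{"x":0,"y":0,"z":0,"spin":0.15},{"x":0,"y":0,"z":0,"spin":0.15},{"x":0,"y":0,"z":0,"spin":0.15}]'
python3 -m crank '[{"x":0,"y":0,"z":0,"spin":0.15},{"x":0,"y":0,"z":0,"spin":0.15},{"x":0,"y":0,"z":0,"spin":0.15}]'
python3 - <<'E'
from h import *
C=cam("wrist")
s=ctrl.read_state(); print(s['clock'],s['eef_pos'],s['tool_rot'],s['qpos'])
im=vision.get_image("wrist"); cv2.imwrite("pics/w1.png",im)
for t,z in (("highlighter_center",8),("objective_center",26)):
    for r in vision.place_of(t,"wrist"): print(t,round(r['score'],2),np.round(r['point']),np.round(ray("wrist",r['point'],z,C)))
E
```

```text
clock: 1.65
eef_pos: [370.1, 422.1, 231.5]
tool_rot: [3.141, 0.0, 2.789]
force: [1.2, 0.9, -0.4]
width: 85.4
clock: 2.15
eef_pos: [514.6, 235.6, 231.6]
tool_rot: [3.141, 0.0, 2.789]
force: [0.6, 0.6, -0.1]
width: 85.5
clock: 2.65
eef_pos: [513.6, 237.2, 231.4]
tool_rot: [3.141, -0.0, 2.033]
force: [0.1, -0.3, -0.4]
width: 85.4
clock: 2.95
eef_pos: [513.6, 237.3, 231.4]
tool_rot: [3.141, -0.0, 1.583]
force: [0.6, 0.3, 0.3]
width: 85.3
2.95 [513.56046768 237.31255337 231.4309062 ] [ 3.14142176e+00 -3.10368221e-04  1.58272938e+00] [-0.73537513  0.53227634  0.38778114  1.76511116 -0.24933206  0.89241014
 -0.2266305 ]
highlighter_center 0.83 [137. 225.] [336. 205.   8.]
objective_center 0.76 [397. 234.] [586. 205.  26.]
objective_center 0.66 [402. 314.] [598. 120.  26.]
objective_center 0.64 [317. 356.] [513.  70.  26.]
```

View pics/w1.png

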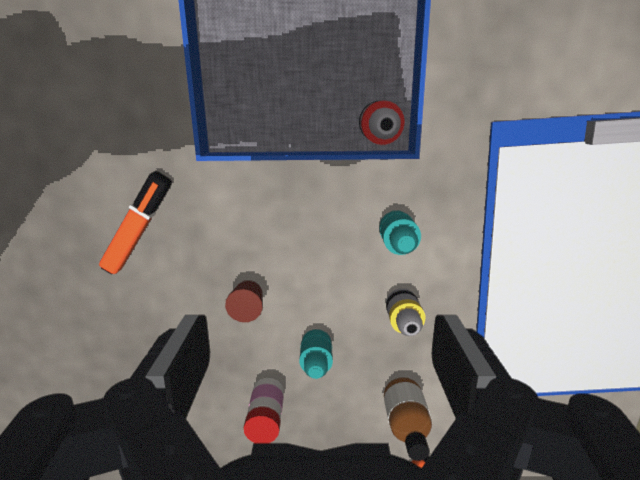

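The wrist view shows the yellow objective at (405,312) between the turquoise ones at (400,230) and (316,350). The brown bottle is at (408,410). I move nearer and measure again.

```bash
python3 -m crank '[{"x":-2.8,"y":3,"z":1.4,"spin":0},{"x":-2.8,"y":3,"z":1.4,"spin":0},{"x":-2.6,"y":2.9,"z":1.2,"spin":0},{"x":0,"y":0,"z":0,"spin":0},{"x":0,"y":0,"z":0,"spin":0}]'
python3 - <<'E'
from h import *
C=cam("wrist")
s=ctrl.read_state(); print(s['clock'],s['eef_pos'],s['tool_rot'],s['qpos'],C[0])
im=vision.get_image("wrist"); cv2.imwrite("pics/w2.png",im)
for t,z in (("highlighter_center",8),("objective_center",26)):
    for r in vision.place_of(t,"wrist"): print(t,round(r['score'],2),np.round(r['point']),np.round(ray("wrist",r['point'],z,C)))
# yellow ring
m=cv2.inRange(cv2.cvtColor(im,cv2.COLOR_BGR2HSV),(22,120,100),(34,255,255))
p=np.argwhere(m)[:,::-1]; e=cv2.minAreaRect(p.astype(np.float32)); print(e, ray("wrist",e[0],32,C))
S=cam("scene")
im=vision.get_image("scene")[215:275,375:440]
m=cv2.inRange(cv2.cvtColor(im,cv2.COLOR_BGR2HSV),(22,120,80),(34,255,255))
p=np.argwhere(m)[:,::-1]+[375,215]; e=cv2.minAreaRect(p.astype(np.float32)); print(e, ray("scene",e[0],32,S))
E
```

```text
clock: 3.6
eef_pos: [604.1, 155.7, 190.7]
tool_rot: [-3.14, 0.0, 1.589]
force: [0.9, 0.1, 0.9]
width: 85.6
3.6 [604.13869917 155.67927552 190.73656178] [-3.14047794e+00  7.73640313e-05  1.58901146e+00] [-0.51105174  0.65983768  0.35604986  1.64303139 -0.27869673  0.89027329
 -0.02867007] {'vfov': 62.747492747767915, 'cx': 320.3574448848542, 'cy': 236.74305777919486, 'eye': array([603.76175521, 240.01858737, 334.30438097]), 'rotation': array([-0.33196406,  0.00132322,  0.01821703])}
objective_center 0.97 [214. 301.] [513.  73.  26.]
objective_center 0.69 [300. 152.] [589. 203.  26.]
objective_center 0.59 [317. 252.] [603. 121.  26.]
((315.5, 254.0), (38.0, 41.0), 90.0) [601.52813565 120.68805471  32.        ]
((404.5731506347656, 241.1585235595703), (17.251232147216797, 13.619392395019531), 12.094757080078125) [603.279589   115.31728901  32.        ]
```

View pics/w2.png

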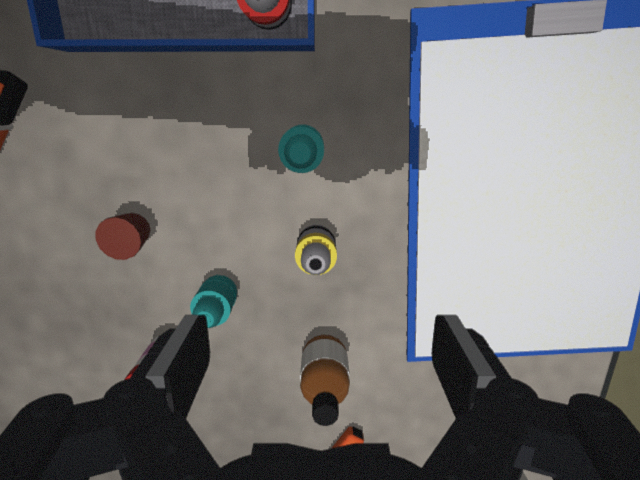

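The objective is at (316,255), at ≈(602,119) from both cameras. I descend with the jaws at 70 %, keeping clear of the clipboard edge at column 410.

```bash
python3 -m crank '[{"x":-3.6,"y":-0.2,"z":0,"spin":0},{"x":0,"y":0,"z":4,"spin":0},{"x":0,"y":0,"z":4,"spin":0},{"x":0,"y":0,"z":2,"spin":0},{"x":0,"y":0,"z":0,"spin":0}]' 70
python3 - <<'E'
from h import *
C=cam("wrist")
s=ctrl.read_state(); print(s['clock'],s['eef_pos'],s['tool_rot'])
im=vision.get_image("wrist"); cv2.imwrite("pics/w3.png",im)
m=cv2.inRange(cv2.cvtColor(im,cv2.COLOR_BGR2HSV),(22,120,100),(34,255,255))
p=np.argwhere(m)[:,::-1]; e=cv2.minAreaRect(p.astype(np.float32)); print(e, ray("wrist",e[0],32,C))
cv2.imwrite("pics/s3.png",vision.get_image("side"))
E
```

```text
clock: 4.3
eef_pos: [599.8, 121.8, 88.8]
tool_rot: [-3.136, 0.0, 1.591]
force: [0.2, 0.8, -0.7]
width: 59.8
4.3 [599.84236403 121.79615347  88.79243838] [-3.13572055e+00  2.83697604e-04  1.59102461e+00]
((322.0, 262.0), (58.0, 62.0), 90.0) [601.3640971  122.40601518  32.        ]
```

View pics/w3.png

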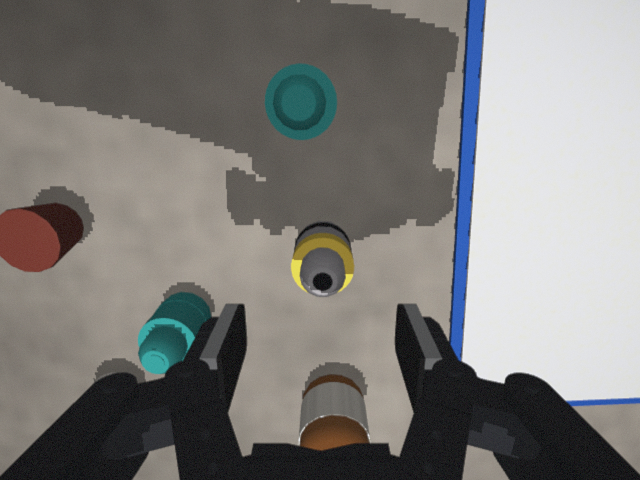

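View pics/s3.png

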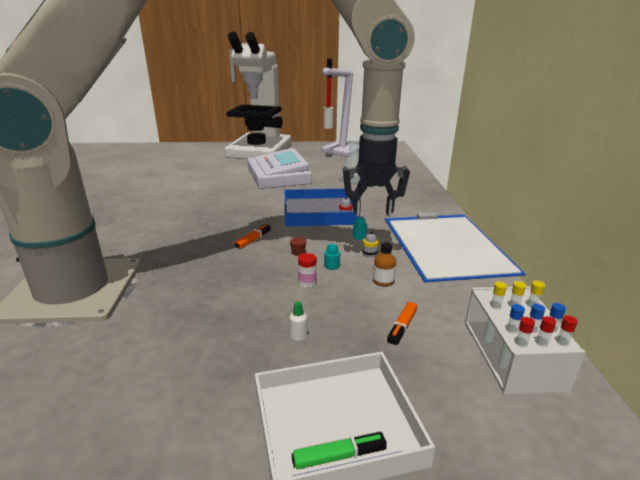

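```bash
python3 -m crank '[{"x":0,"y":0.1,"z":3,"spin":0},{"x":0,"y":0,"z":3,"spin":0},{"x":0,"y":0,"z":2.1,"spin":0},{"x":0,"y":0,"z":0,"spin":0},{"x":0,"y":0,"z":0,"spin":0}]'
python3 -m crank '[{"x":0,"y":0,"z":0,"spin":0},{"x":0,"y":0,"z":0,"spin":0},{"x":0,"y":0,"z":0,"spin":0},{"x":0,"y":0,"z":0,"spin":0},{"x":0,"y":0,"z":0,"spin":0}]' 0
python3 -m crank '[{"x":0,"y":0,"z":0,"spin":0},{"x":0,"y":0,"z":0,"spin":0},{"x":0,"y":0,"z":0,"spin":0},{"x":0,"y":0,"z":0,"spin":0},{"x":0,"y":0,"z":0,"spin":0}]'
python3 - <<'E'
from h import *
im=vision.get_image("wrist"); cv2.imwrite("pics/w4.png",im)
E
```

```text
clock: 4.9
eef_pos: [605.0, 121.1, 12.0]
tool_rot: [3.139, -0.0, 1.589]
force: [0.8, 0.1, 0.3]
width: 59.7
clock: 5.4
eef_pos: [604.8, 121.1, 12.4]
tool_rot: [3.139, -0.001, 1.589]
force: [-1.8, 0.3, 7.8]
width: 31.9
clock: 5.9
eef_pos: [604.8, 121.1, 12.5]
tool_rot: [3.139, -0.001, 1.589]
force: [-0.3, -0.3, 6.9]
width: 31.5
```

View pics/w4.png

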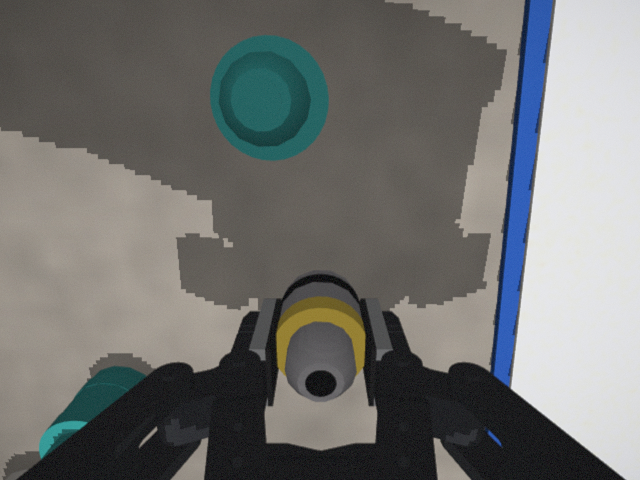

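The grip sits a little high (TCP z 12), so I reopen, go 6 mm lower and regrip.

```bash
python3 -m crank '[{"x":0,"y":0,"z":0,"spin":0},{"x":0,"y":0,"z":0,"spin":0},{"x":0,"y":0,"z":0,"spin":0},{"x":0,"y":-0.2,"z":0.6,"spin":0},{"x":0,"y":0,"z":0,"spin":0}]' 70
python3 -m crank '[{"x":0,"y":0,"z":0,"spin":0},{"x":0,"y":0,"z":0,"spin":0},{"x":0,"y":0,"z":0,"spin":0},{"x":0,"y":0,"z":0,"spin":0},{"x":0,"y":0,"z":0,"spin":0}]' 0
python3 -m crank '[{"x":0,"y":0,"z":0,"spin":0},{"x":0,"y":0,"z":0,"spin":0},{"x":0,"y":0,"z":-1,"spin":0},{"x":0,"y":0,"z":-2,"spin":0},{"x":0,"y":0,"z":0,"spin":0}]'
python3 - <<'E'
from h import *
im=vision.get_image("wrist"); cv2.imwrite("pics/w5.png",im)
E
```

```text
clock: 6.45
eef_pos: [600.5, 120.7, 3.3]
tool_rot: [-3.139, 0.0, 1.589]
force: [-0.7, -0.9, -0.4]
width: 59.9
clock: 6.95
eef_pos: [601.9, 120.7, 4.5]
tool_rot: [3.141, 0.0, 1.589]
force: [0.5, 0.1, 2.3]
width: 32.0
clock: 7.45
eef_pos: [603.1, 120.9, 36.5]
tool_rot: [3.138, -0.001, 1.589]
force: [0.8, -0.1, -0.2]
width: 31.8
```

View pics/w5.png

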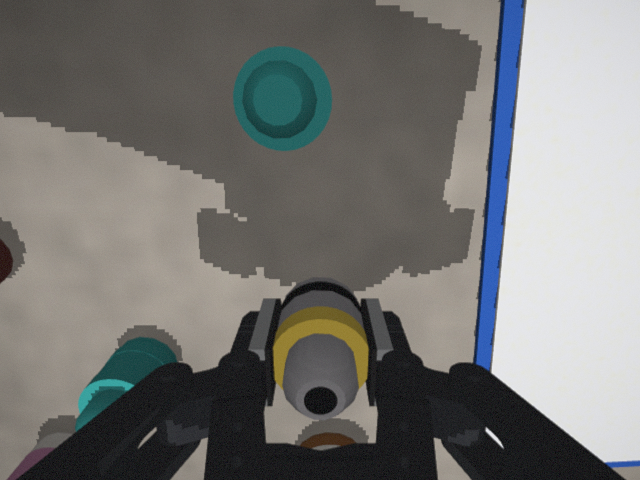

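```bash
python3 - <<'E'
from h import *
c,f,M=cam("wrist"); c=dict(c); c['eye']=np.array([513.2,321.6,375.]); M=R.from_euler('xyz',[-.332,.001,.0125]).as_matrix()
for p in ((197,160),(420,158)): print(ray("w",p,36,(c,f,M)))
C=cam("scene")
for p in ((374,152),(422,108),(491,147),(448,182)): print(p,ray("scene",p,36,C))
C=cam("side")
for p in ((284,191),(355,189),(359,207),(285,207)): print(p,ray("side",p,36,C))
s=ctrl.read_state(); print(s['eef_pos'])
E
```

```text
[408.12471741 272.69140759  36.        ]
[598.32912738 276.78492964  36.        ]
(374, 152) [419.86864109 257.07463459  36.        ]
(422, 108) [418.30622332 435.36450968  36.        ]
(491, 147) [599.34541838 431.64703825  36.        ]
(448, 182) [584.74545401 289.35323692  36.        ]
(284, 191) [404.29658683 427.4150515   36.        ]
(355, 189) [605.23647346 437.13900724  36.        ]
(359, 207) [599.22194939 306.15584977  36.        ]
(285, 207) [408.64936546 312.53137725  36.        ]
[602.44052744 120.96968313  35.40301378]
```

The lens tray spans about x 408–600 and y 275–445, with its centre at ≈(502,360). I lift, travel and then look.

```bash
python3 -m crank '[{"x":0,"y":0,"z":-3,"spin":0},{"x":0,"y":0,"z":-3,"spin":0},{"x":0,"y":0,"z":-3,"spin":0},{"x":4,"y":-1.7,"z":0,"spin":0},{"x":4,"y":-1.7,"z":0,"spin":0}]'
python3 -m crank '[{"x":4,"y":-1.7,"z":0,"spin":0},{"x":4,"y":-1.7,"z":0,"spin":0},{"x":4,"y":-1.7,"z":0,"spin":0},{"x":3.9,"y":-1.7,"z":0,"spin":0},{"x":0,"y":0,"z":0,"spin":0}]'
python3 - <<'E'
from h import *
im=vision.get_image("wrist"); cv2.imwrite("pics/w6.png",im)
cv2.imwrite("pics/sc6.png",vision.get_image("scene"))
E
```

```text
clock: 8.0
eef_pos: [566.7, 199.5, 124.9]
tool_rot: [3.14, -0.0, 1.585]
force: [-0.4, 1.9, -1.1]
width: 32.2
clock: 8.5
eef_pos: [489.6, 366.4, 122.7]
tool_rot: [-3.137, -0.004, 1.6]
force: [-0.1, 0.3, -1.3]
width: 32.0
```

View pics/w6.png

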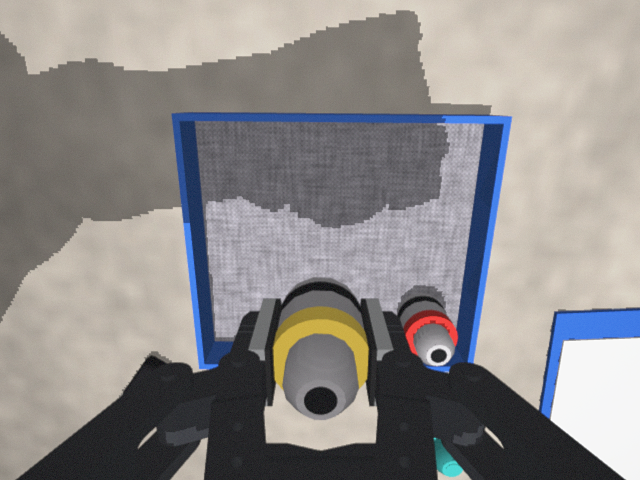

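View pics/sc6.png

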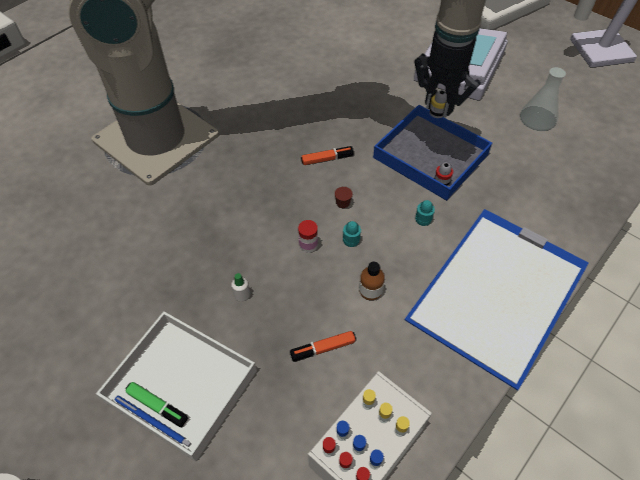

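```bash
python3 -m crank '[{"x":0,"y":0.3,"z":4,"spin":0},{"x":0,"y":0,"z":3,"spin":0},{"x":0,"y":0,"z":2.5,"spin":0},{"x":0,"y":0,"z":0,"spin":0},{"x":0,"y":0,"z":0,"spin":0}]'
python3 -m crank '[{"x":0,"y":0,"z":0.4,"spin":0},{"x":0,"y":0,"z":0.3,"spin":0},{"x":0,"y":0,"z":0,"spin":0}]'
python3 - <<'E'
from h import *
im=vision.get_image("wrist"); cv2.imwrite("pics/w7.png",im)
print(ctrl.read_state()['eef_pos'])
E
```

```text
clock: 9.1
eef_pos: [499.1, 356.2, 29.2]
tool_rot: [-3.141, 0.001, 1.587]
force: [0.5, -1.0, -1.5]
width: 32.2
clock: 9.4
eef_pos: [498.6, 358.1, 22.9]
tool_rot: [3.141, -0.001, 1.589]
force: [-0.1, -0.4, -1.1]
width: 31.7
[498.52449311 358.11798581  22.862943  ]
```

View pics/w7.png

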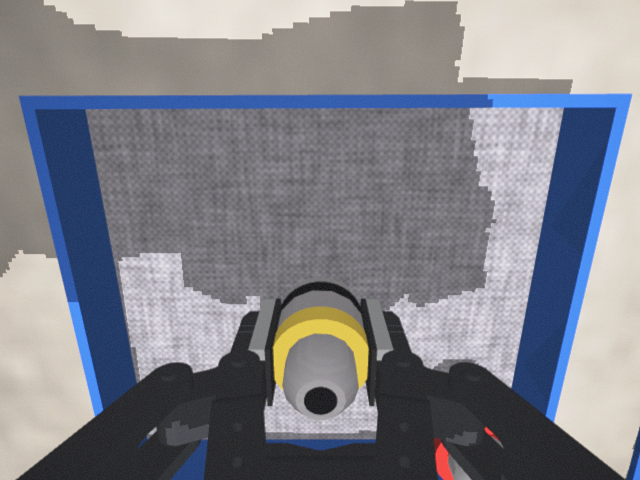

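```bash
python3 -m crank '[{"x":0,"y":0,"z":0.3,"spin":0},{"x":0,"y":0,"z":0.3,"spin":0},{"x":0,"y":0,"z":0,"spin":0}]'
python3 -m crank '[{"x":0,"y":0,"z":0.2,"spin":0},{"x":0,"y":0,"z":0,"spin":0}]'
```

```text
clock: 9.75
eef_pos: [498.0, 357.8, 15.9]
tool_rot: [-3.141, 0.0, 1.589]
force: [-0.2, -0.7, -0.5]
width: 31.6
clock: 9.95
eef_pos: [498.2, 357.8, 14.0]
tool_rot: [-3.141, 0.0, 1.589]
force: [-0.1, 0.7, -0.6]
width: 32.1
```

```bash
python3 -m crank '[{"x":0,"y":0,"z":0.2,"spin":0},{"x":0,"y":0,"z":0,"spin":0}]'
```

```text
clock: 10.15
eef_pos: [498.5, 358.0, 12.5]
tool_rot: [3.141, -0.0, 1.589]
force: [-1.3, -0.3, 0.4]
width: 32.2
```

```bash
python3 -m crank '[{"x":0,"y":0,"z":0.15,"spin":0},{"x":0,"y":0,"z":0,"spin":0}]'
```

```text
clock: 10.35
eef_pos: [498.6, 358.0, 12.4]
tool_rot: [3.141, -0.001, 1.589]
force: [-2.7, -1.9, 12.0]
width: 32.0
```

Contact at 12 N. I release and lift.

```bash
python3 -m crank '[{"x":0,"y":0,"z":-0.1,"spin":0},{"x":0,"y":0,"z":0,"spin":0},{"x":0,"y":0,"z":0,"spin":0},{"x":0,"y":0,"z":0,"spin":0},{"x":0,"y":0,"z":0,"spin":0}]' 70
python3 -m crank '[{"x":0,"y":0,"z":-1,"spin":0},{"x":0,"y":0,"z":-3,"spin":0},{"x":0,"y":0,"z":-4,"spin":0},{"x":0,"y":0,"z":-4,"spin":0},{"x":0,"y":0,"z":-4,"spin":0}]'
python3 - <<'E'
from h import *
im=vision.get_image("wrist"); cv2.imwrite("pics/w8.png",im)
E
```

```text
clock: 10.85
eef_pos: [498.3, 357.9, 11.6]
tool_rot: [-3.141, 0.0, 1.589]
force: [0.9, -0.7, -0.3]
width: 59.9
clock: 11.35
eef_pos: [498.2, 357.7, 174.0]
tool_rot: [3.141, -0.0, 1.588]
force: [0.3, 1.0, 0.1]
width: 59.7
```

View pics/w8.png

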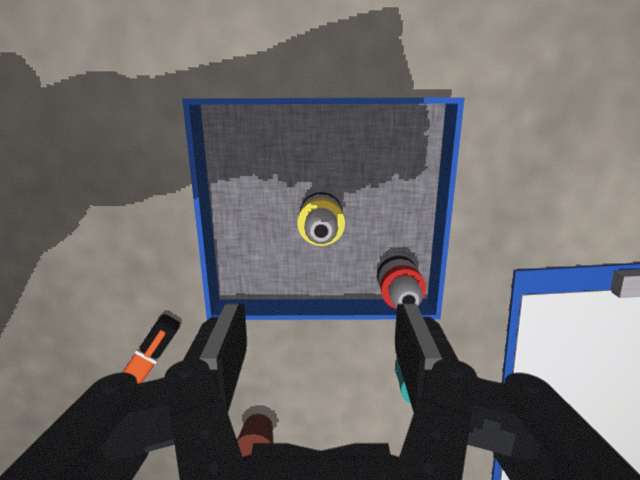

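The yellow objective stands upright and released at (321,222) in the lens tray. Next is the highlighter.

```bash
python3 -m crank '[{"x":-4.8,"y":0.9,"z":0,"spin":0},{"x":-4.8,"y":0.9,"z":0,"spin":0},{"x":-4.8,"y":0.9,"z":0,"spin":0},{"x":-4.8,"y":0.9,"z":0,"spin":0},{"x":-4.8,"y":0.9,"z":0,"spin":0}]'
python3 -m crank '[{"x":-4.8,"y":0.9,"z":0,"spin":0},{"x":-4.8,"y":0.9,"z":0,"spin":0},{"x":-4.8,"y":0.9,"z":0,"spin":0},{"x":-4.8,"y":0.9,"z":0,"spin":0},{"x":-4.8,"y":0.9,"z":0,"spin":0}]'
python3 -m crank '[{"x":-4.8,"y":0.9,"z":0,"spin":0.1},{"x":0,"y":0,"z":0,"spin":0.15},{"x":0,"y":0,"z":0,"spin":0.15},{"x":0,"y":0,"z":0,"spin":0.14},{"x":0,"y":0,"z":0,"spin":0}]'
python3 - <<'E'
from h import *
C=cam("wrist")
s=ctrl.read_state(); print(s['clock'],s['eef_pos'],s['tool_rot'],s['qpos'])
im=vision.get_image("wrist"); cv2.imwrite("pics/w9.png",im)
for r in vision.place_of("highlighter_center","wrist"): print(r['score'],r['point'],ray("wrist",r['point'],8,C))
for r in vision.regions_of("highlighter_center","wrist"): print(r['score'],r['extent'],axis_of("wrist",r['mask'],12,C))
E
```

```text
clock: 11.9
eef_pos: [547.9, 116.9, 172.5]
tool_rot: [3.141, -0.0, 1.589]
force: [1.4, 0.2, 0.3]
width: 59.8
clock: 12.4
eef_pos: [597.1, -122.4, 172.4]
tool_rot: [3.141, -0.0, 1.589]
force: [1.6, 0.4, -0.3]
width: 59.7
clock: 12.9
eef_pos: [606.8, -168.3, 172.0]
tool_rot: [3.141, 0.0, 1.048]
force: [-0.2, 0.7, -0.0]
width: 59.8
12.9 [ 606.76217827 -168.28179383  171.97315853] [3.14145532e+00 4.97570888e-04 1.04817207e+00] [-0.06323867  0.71413558  0.49219435  1.64669296 -0.41060902  0.88539144
  0.06800005]
0.81 [316.7, 173.9] [ 620.25144436 -140.48855474    8.        ]
0.66 [305.0, 93.3, 330.1, 243.8] ((619.5499267578125, -139.06069946289062), (115.83280181884766, 20.18584442138672), 60.423152923583984)
```

View pics/w9.png

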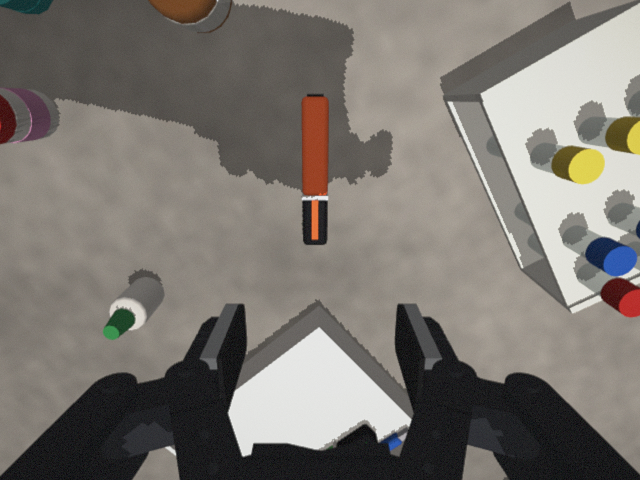

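The target highlighter is at (316,170) in the wrist view: centre (620,-139.5), axis 60.4°, tool yaw 60.1°. I descend on it.

```bash
python3 -m crank '[{"x":3.1,"y":-0.3,"z":2,"spin":0},{"x":0,"y":0,"z":4,"spin":0},{"x":0,"y":0,"z":4,"spin":0},{"x":0,"y":0,"z":4,"spin":0},{"x":0,"y":0,"z":0,"spin":0}]' 50
python3 -m crank '[{"x":0,"y":0,"z":1,"spin":0},{"x":0,"y":0,"z":0,"spin":0},{"x":0,"y":0,"z":0,"spin":0}]'
python3 - <<'E'
from h import *
s=ctrl.read_state(); print(s['eef_pos'])
cv2.imwrite("pics/w10.png",vision.get_image("wrist"))
E
```

```text
clock: 13.55
eef_pos: [615.5, -138.1, 26.8]
tool_rot: [-3.131, 0.002, 1.051]
force: [-0.8, -0.1, -0.1]
width: 42.8
clock: 13.85
eef_pos: [621.0, -140.3, 23.7]
tool_rot: [3.139, -0.001, 1.049]
force: [0.6, 0.4, 0.2]
width: 42.8
[ 621.01297705 -140.3001197    23.69631952]
```

View pics/w10.png

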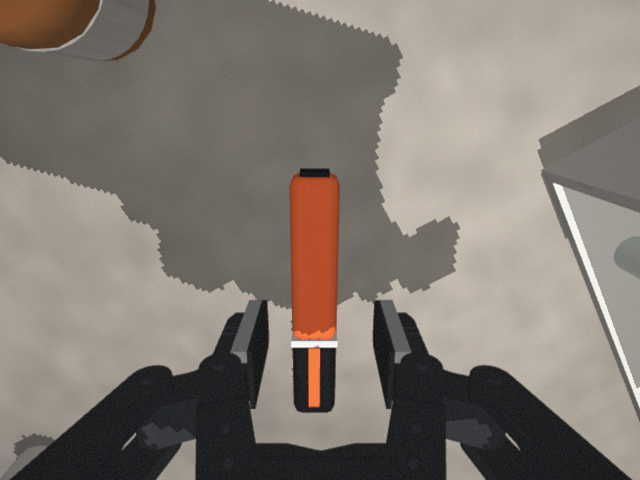

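```bash
python3 -m crank '[{"x":0,"y":-0.1,"z":1,"spin":0},{"x":0,"y":0,"z":0.9,"spin":0},{"x":0,"y":0,"z":0,"spin":0},{"x":0,"y":0,"z":0,"spin":0}]'
```

```text
clock: 14.3
eef_pos: [618.4, -139.3, 2.3]
tool_rot: [-3.141, 0.0, 1.049]
force: [0.8, -0.1, 0.3]
width: 42.4
```

```bash
python3 -m crank '[{"x":0,"y":0,"z":0,"spin":0},{"x":0,"y":0,"z":0,"spin":0},{"x":0,"y":0,"z":0,"spin":0},{"x":0,"y":0,"z":0,"spin":0},{"x":0,"y":0,"z":0,"spin":0}]' 0
python3 -m crank '[{"x":0,"y":0,"z":0,"spin":0},{"x":0,"y":0,"z":-1,"spin":0},{"x":0,"y":0,"z":-4,"spin":0},{"x":0,"y":0,"z":-4,"spin":0},{"x":0,"y":0,"z":0,"spin":0}]'
python3 - <<'E'
from h import *
s=ctrl.read_state(); print(s['eef_pos'])
cv2.imwrite("pics/w11.png",vision.get_image("wrist"))
C=cam("scene"); im=vision.get_image("scene")
for p in ((97,392),(165,316),(255,370),(196,452)): print(ray("scene",p,36,C))
E
```

```text
clock: 14.8
eef_pos: [619.2, -139.6, 3.2]
tool_rot: [3.141, -0.0, 1.049]
force: [-0.2, -0.8, 2.9]
width: 18.2
clock: 15.3
eef_pos: [622.4, -140.9, 98.5]
tool_rot: [3.132, -0.002, 1.049]
force: [0.4, -0.6, 0.1]
width: 18.3
[ 622.35295619 -140.854098     98.45290195]
[ 407.62759907 -444.71997658   36.        ]
[ 385.05036056 -285.855672     36.        ]
[ 571.52566428 -253.71244553   36.        ]
[ 595.73395507 -403.40598813   36.        ]
```

View pics/w11.png

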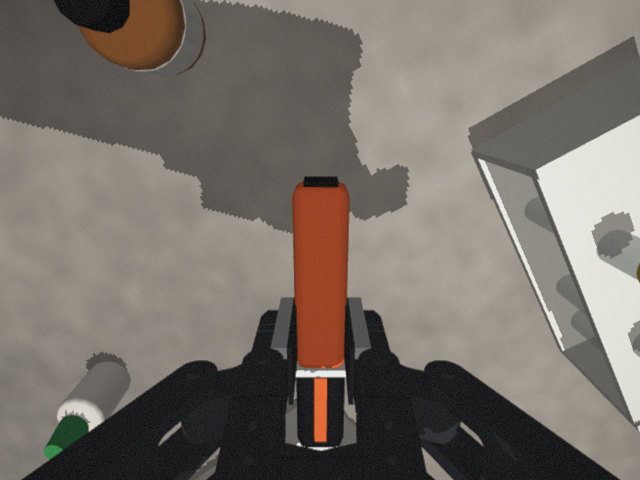

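Held. The pen tray centre is ≈(487,-348), yaw ≈11°. I aim for tray y≈+22, which is (483,-326), with the highlighter along tray x.

```bash
python3 -m crank '[{"x":-4.6,"y":-0.5,"z":-1,"spin":0},{"x":-4.6,"y":-0.5,"z":-1,"spin":0},{"x":-4.6,"y":-0.5,"z":0,"spin":0},{"x":-4.6,"y":-0.5,"z":0,"spin":0},{"x":-4.6,"y":-0.5,"z":0,"spin":0}]'
python3 -m crank '[{"x":0,"y":0,"z":0,"spin":0.14},{"x":0,"y":0,"z":0,"spin":0.14},{"x":0,"y":0,"z":0,"spin":0.14},{"x":0,"y":0,"z":0,"spin":0.14},{"x":0,"y":0,"z":0,"spin":0.14}]'
python3 -m crank '[{"x":0,"y":0,"z":0,"spin":0.15},{"x":0,"y":0,"z":0,"spin":0},{"x":0,"y":0,"z":0,"spin":0}]'
python3 - <<'E'
from h import *
s=ctrl.read_state(); print(s['eef_pos'],s['tool_rot'],s['qpos'])
cv2.imwrite("pics/w12.png",vision.get_image("wrist"))
cv2.imwrite("pics/sc12.png",vision.get_image("scene"))
E
```

```text
clock: 15.9
eef_pos: [480.5, -326.6, 111.5]
tool_rot: [-3.139, -0.0, 1.049]
force: [1.5, -0.5, 0.3]
width: 17.9
clock: 16.4
eef_pos: [481.5, -325.3, 111.3]
tool_rot: [-3.139, 0.002, 0.343]
force: [-0.8, -0.2, -0.5]
width: 18.3
clock: 16.7
eef_pos: [481.9, -325.6, 111.8]
tool_rot: [-3.14, 0.002, 0.202]
force: [-0.3, -0.3, -0.2]
width: 18.1
[ 481.88708978 -325.59229673  111.75703258] [-3.14022333e+00  1.83768188e-03  2.02499761e-01] [ 0.15816361  0.78238892  0.64191142  1.8294546  -0.66015614  0.75816663
 -0.20829628]
```

View pics/w12.png

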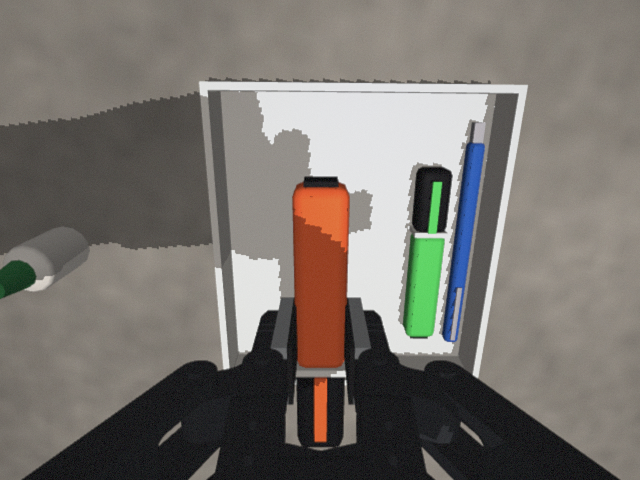

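View pics/sc12.png

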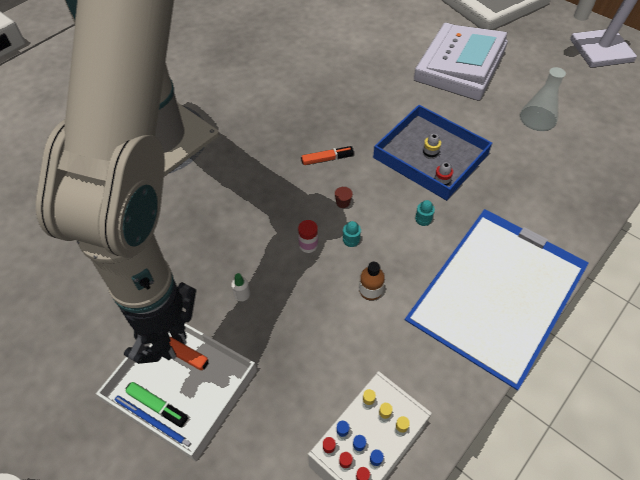

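```bash
python3 - <<'E'
from h import *
C=cam("wrist"); s=ctrl.read_state(); t=s['eef_pos'][:2]; y=s['tool_rot'][2]
ux=np.array([np.cos(y),np.sin(y)]); uy=np.array([np.sin(y),-np.cos(y)])
for p in ((202,84),(526,88),(475,375),(221,365)):
    q=ray("w",p,36,C)[:2]-t; print(p,q@ux,q@uy)
E
```

```text
(202, 84) 93.39339049997369 -61.84080266752331
(526, 88) 91.44813010228371 107.27432539054854
(475, 375) -89.09384423538606 103.80017215312812
(221, 365) -81.18481350855589 -66.31946443910786
```

The wrist view puts the TCP at about tray (+2, +21) and aligned. I lower it.

```bash
python3 -m crank '[{"x":0,"y":0,"z":3,"spin":0},{"x":0,"y":0,"z":3,"spin":0},{"x":0,"y":0,"z":2.5,"spin":0},{"x":0,"y":0,"z":0,"spin":0},{"x":0,"y":0,"z":0,"spin":0}]'
python3 -m crank '[{"x":0,"y":0,"z":0.4,"spin":0},{"x":0,"y":0,"z":0.3,"spin":0},{"x":0,"y":0,"z":0,"spin":0}]'
```

```text
clock: 17.3
eef_pos: [482.2, -326.6, 28.0]
tool_rot: [-3.141, 0.0, 0.199]
force: [0.2, -0.6, -0.2]
width: 18.5
clock: 17.6
eef_pos: [482.8, -326.2, 21.2]
tool_rot: [3.141, -0.001, 0.199]
force: [-0.6, 1.1, 0.1]
width: 18.2
```

```bash
python3 -m crank '[{"x":0,"y":0,"z":0.4,"spin":0},{"x":0,"y":0,"z":0.3,"spin":0},{"x":0,"y":0,"z":0,"spin":0}]'
python3 -m crank '[{"x":0,"y":0,"z":0.15,"spin":0},{"x":0,"y":0,"z":0,"spin":0}]'
```

```text
clock: 17.9
eef_pos: [482.3, -326.0, 13.4]
tool_rot: [-3.141, 0.0, 0.199]
force: [-0.2, 1.0, -0.3]
width: 18.4
clock: 18.1
eef_pos: [482.4, -326.2, 12.1]
tool_rot: [-3.141, 0.0, 0.199]
force: [0.4, 0.3, 0.5]
width: 18.1
```

```bash
python3 -m crank '[{"x":0,"y":0,"z":0.15,"spin":0},{"x":0,"y":0,"z":0,"spin":0}]'
```

```text
clock: 18.3
eef_pos: [482.6, -326.4, 11.2]
tool_rot: [3.141, -0.0, 0.199]
force: [-0.7, -0.3, 2.7]
width: 18.4
```

Contact. I open to 50 %, keeping clear of the pens, and retreat.

```bash
python3 -m crank '[{"x":0,"y":0,"z":0,"spin":0},{"x":0,"y":0,"z":0,"spin":0},{"x":0,"y":0,"z":0,"spin":0},{"x":0,"y":0,"z":0,"spin":0},{"x":0,"y":0,"z":0,"spin":0}]' 50
python3 -m crank '[{"x":0,"y":0,"z":-1,"spin":0},{"x":0,"y":0,"z":-3,"spin":0},{"x":0,"y":0,"z":-4,"spin":0},{"x":0,"y":0,"z":-4,"spin":0},{"x":0,"y":0,"z":-4,"spin":0}]'
python3 -m crank '[{"x":0,"y":0,"z":0,"spin":0},{"x":0,"y":0,"z":0,"spin":0},{"x":0,"y":0,"z":0,"spin":0}]'
python3 - <<'E'
from h import *
C=cam("wrist"); im=vision.get_image("wrist"); cv2.imwrite("pics/w13.png",im)
for r in vision.place_of("highlighter_center","wrist"): print(r['score'],r['point'],ray("w",r['point'],16,C))
cv2.imwrite("pics/sc13.png",vision.get_image("scene"))
im=vision.get_image("side"); cv2.imwrite("pics/s13.png",np.hstack([cv2.resize(im[170:240,270:370],(400,280)),cv2.resize(im[340:480,240:440],(400,280))]))
E
```

```text
clock: 18.8
eef_pos: [482.5, -326.2, 10.7]
tool_rot: [-3.142, 0.0, 0.199]
force: [0.3, 0.1, -0.5]
width: 42.2
clock: 19.3
eef_pos: [482.1, -326.2, 173.0]
tool_rot: [3.141, 0.0, 0.198]
force: [0.8, -0.1, -0.2]
width: 42.8
clock: 19.6
eef_pos: [482.0, -325.4, 170.0]
tool_rot: [-3.14, 0.001, 0.199]
force: [-0.0, -1.0, 0.2]
width: 42.8
0.73 [326.0, 215.2] [ 483.01768439 -329.30811325   16.        ]
```

View pics/w13.png

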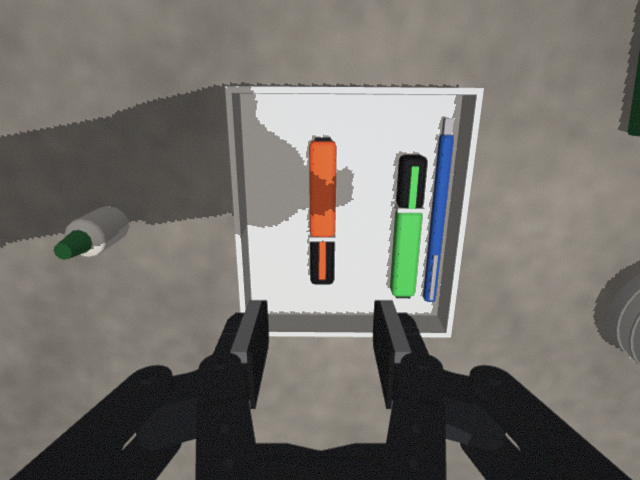

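View pics/s13.png

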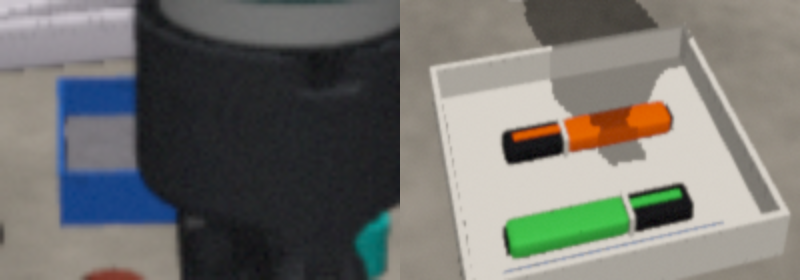

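View pics/sc13.png

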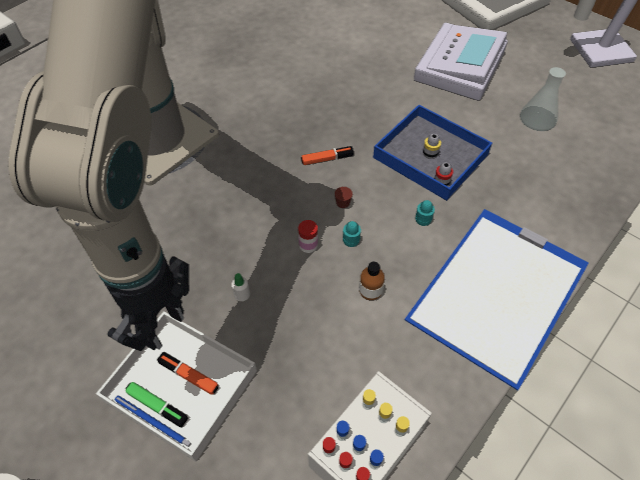

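The scene view shows the highlighter flat in the pen tray at (188,373), beside the green one. The yellow objective is upright in the lens tray at (432,144). The arm is clear of everything, so I hand in.

```bash
python3 - <<'E'
from h import *
print(ctrl.finish_job(), ctrl.read_state()['clock'])
E
```

```text
the job is handed in; nothing more can be done
the job is handed in; nothing more can be done
```

I put both things in their trays and handed the job in at about 20 s of the 58 s allowed; no verdict was given.

- **Objective:** The yellow-ringed objective stands upright and released near the middle of the lens tray. I regripped it once, because the first grip was a little high. The last scene picture shows it upright at (432,144). The side camera's view of it was blocked by the arm at the end.
- **Highlighter:** The rightmost orange highlighter lies flat on the pen tray floor, released. It is at about x = 0, y = +20 mm in the tray frame, clear of the green highlighter and the pen. The wrist, scene and side pictures all show this.
- **Forces and clearance:** The highest contact force I saw was about 12 N, when setting the objective down. The gripper ended about 170 mm above the bench, touching nothing.
- **Disagreements:** The cameras differed by a few millimetres on positions (up to about 8 mm), and single arm-pose readings scattered by a few millimetres. In both cases the placing margins are larger.

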